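# Set the round knife of a circuit-board separator with a gauge, then spin it free

### The arm

A 6-joint arm with a two-finger parallel gripper is mounted at the origin on the work surface. World frame = base frame: x ahead of the robot, y to its left, z up, the work surface at z = 0. Lengths are in mm, angles in rad, forces in N, time in s.
With the tool pointing down it reaches from about 375 to 975 mm from the base axis. Payload 3.8 kg.
Tool frame: the origin (TCP) lies on the centre line of the jaws, within the pads' length; the fingertips stand 19 mm ahead of it and the grasp point (between the pads) is the TCP (robot.finger_overhang is the distance from the TCP to the fingertips, in mm); z points along the fingers, y is the line along which they close (so a half turn about z gives the same grasp; the last joint's range is limited). The gripper opens to 88 mm and grips with 3 to 60 N. Pads are 18 mm wide; open, the fingers measure 123 mm over their backs; the gripper's body (75 mm by 187 mm) begins 45 mm behind the grasp point.
Start: joints at [-1.343, 0.264, 1.604, -0, 1.274, -0.037], TCP at [176.653, -651.469, 257.706] pointing down, gripper open.
Joint ranges: [-2.63, 2.63], [-0.94, 2.18], [0.31, 2.57], [-1.31, 4.45], [0, 2.66], [-2.55, 2.55]. Speed limits (rad/s): [2.57, 2.57, 3.14, 3.14, 3.14, 3.14].

### API

Orientations are given as a rotation vector (axis times angle).
In Python, from bench import robot gives the robot as it stands.
- The arm moves only by the tool move_arm, never from a script. Its arguments are lists of equal length, an entry for each row: "translation": the shift along the tool's x, y, z in m, a list of three; "yaw": the turn about the tool's z in degrees. A call has 1 to 5 rows; each row is the pose to reach, as a shift and turn from the pose commanded when the call began, along the tool's axes at that moment; what a row does not reach only later rows make up. A row lasts 1/8 s, in which the tool goes at most 62.5 mm and 10.7 degrees, less where a joint would pass 70% of its speed; a pose out of reach is approached as far as the arm can. A call with a gripper value outside its range is refused whole. "hand" is the finger opening in m, from 0 to 0.0881, set as the call begins (left out, the last holds). The fingers move at their own pace and stop on an object; the grip force is fixed at half the most. Time passes only in rows, so rows that repeat a pose let the fingers close. It gives the time, the measured TCP pose, the force, the opening and the grip force at its end, in the units of the state.
- robot.state(): the state, without advancing time (a new reading comes with each control period).
- robot.snapshot(name): name is "scene" or "top" or "wrist"; returns a dict with "color" (480x640x3 uint8, red, green, blue), "camera_matrix" (3x3 intrinsics, pixels), "eye" and "rotation" of the camera in the world. Camera axes: x right, y down, z forward; pixel columns grow to the right and rows downward; lengths in mm; the calibration is good to about 2 mm. A picture is of the moment at which its call begins. There is no depth.
- robot.hand_in(): hands the job in; it is judged then, once.
The state is a dict: "time": time; "q": joint angles; "dq": joint speeds; "joint_torque": joint torques, N m; "eef_pos": TCP position; "tcp_rot": TCP orientation; "force": force on the tool from outside, world axes, zero at the start; "ft_torque": the same for the moment, N m; "width": finger opening in mm; "gripper_force": force on a finger pad.
Only numpy, scipy, OpenCV 4.12 (cv2) and the standard library are available. Lean on these libraries where they do the work, as an engineer would, in place of code of your own. Each camera call takes 0.05 s, during which the arm holds its last target. There are 200 camera calls.

### The job

Set the gap of the panel separator's round knife: the 3 mm setting gauge already lies in the gap, so turn the T-bar screw on top of the carriage clockwise until the gauge just drags under the knife - lightly nipped, so that a gentle pull still draws it out - and never crush it. Then draw the gauge out towards you by its knob until the whole blade is clear of the knife, leaving it lying flat on the board table and the screw as set, and last give the knife a spin by its black star nut and let go, to see that it turns freely. Leave the other things on the bench where they are.

Things in the scene. Friction and masses are not known exactly. Their poses are not given: they have to be found in the camera images.
- separator: the circuit-board panel separator, a grey cast base 320 (x) x 400 (y) x 40 mm with two guide rods along y at its back and a carriage in the middle of them. Fixed. Origin on the bench under the lowest point of the round knife; its -x side is the operator's, its x axis is the knife's axle, z up
- head: steel slide block on the front of the carriage; it carries the round knife (disc of 110 mm diameter, 4 mm thick, in the separator's y-z plane at x = 0) and moves up and down with the screw. Axes as the separator. Its axle is sprung: from first touch on the gauge each 0.1 rad of screw adds about 0.9 N of nip (each 0.1 mm about 1.4 N); 1 to 10 N just drags, 25 N crushes the gauge
- knife_low (a point): lowest point of the round knife's edge; it goes down as the screw is turned clockwise. Its height above sill is the gap (3.4 to 6.6 mm at the start)
- sill (a point): top of the board table (flat dark steel plate, 300 x 345 mm, reaching 165 mm in front of the knife) straight under the knife, on the lower knife that is let in flush; 56 to 58 mm above the bench. This height differs from start to start, so the screw's angle alone does not tell the gap. Axes as the separator
- screw (a joint): angle of the adjusting screw, rad, growing as it turns clockwise seen from above; one full turn (6.28 rad) lowers the knife by 4 mm. It stays where it is left; turning it takes about 0.07 N m (2 to 3 N near the bar's end). The bar does not feel stiffer when the knife meets the gauge: the drag is felt by tugging the gauge
- screw_top (a point): middle of the T-bar on the screw's vertical axis, 238 mm above the bench, 65 mm behind the knife. The bar is a level round rod 10 mm thick and 86 mm long with a 14 mm ball at each end, through a hub of 22 mm diameter reaching 11 mm above and below it; the next part below is a collar 27 mm down. Nothing stands in the bar's circle: it can be pushed round with a finger
- bar_end (a point): middle of the ball at one end of the T-bar, 43 mm from screw_top; turns with the screw (the other end lies opposite)
- gauge: loose setting gauge of plain steel, 0.1 kg: a flat leaf 134 x 20 x 3 mm with an upright knob at its tail. Origin on the underside at the middle of the leaf's tip, which at the start lies 20 to 30 mm past the knife (+x of the separator); the leaf runs along the gauge's own -x, towards the operator. Sliding friction on each of its faces is about 0.6 of the nip
- gauge_knob (a point): middle of the top of the gauge's knob, an upright cylinder of 16 mm diameter (17.6 mm in its knurled upper half), 36 mm high above the leaf (top 39 mm above the board table), 125 mm from the leaf's tip. A finger hooked behind it (between knob and knife) or a pinch from above tugs and draws the gauge
- knife (a joint): angle of the round knife about its level axle (the separator's x axis), rad, any number of turns. It runs freely in its bearings and coasts for a few seconds
- nut (a point): centre of the black six-lobed star nut that clamps the knife and turns with it, 55 mm above knife_low: 60 mm over the lobes, 38 to 40 mm at the core, 25 mm thick along the axle (12.5 mm either side of this point), 33 mm in front of the knife's plane. A finger swept level across its top, a few mm below the lobes' highest point, spins the knife
- board: green circuit board with a black chip and a white connector, 55 x 75 x 12 mm, lying on the left of the board table; origin under its middle
- brush: small hand brush, 130 mm long, lying on the right of the board table; origin under its middle
- tweezers: steel tweezers, 110 mm long, 8 mm high, on the bench to the right; origin under their middle
- solder: reel of solder wire standing on its flange, 60 mm across, 52 mm high, on the bench to the left; origin under its middle
- flask: green flux bottle with a pointed spout, 54 mm across, 130 mm high, on the bench to the left; origin under its middle
- flask2: yellow flux bottle with a pointed spout, 44 mm across, 120 mm high, on the bench to the left; origin under its middle
- driver: screwdriver, 170 mm long, lying on the bench to the right; origin under its middle
- jar: amber jar with a black cap, 56 mm across, 60 mm high, on the bench to the right; origin under its middle
Mind the look-alikes: they are no part of the job. Leave any blue, green or yellow look-alike of the gauge alone.

How it is judged (in metres and radians):
On the way, in this order (a step that is already met when the one before it is completed fails the run):
1. with the gauge in the gap and nobody holding it, the knife nips it lightly: it just drags (contact force between gauge and head between 0.5 and 11 N and x of gauge in the frame of sill above 0.003 m and contact force between gauge and the arm below 0.1 N and contact force between gauge and the fingers below 0.1 N), for 0.3 s.
2. the gauge is drawn out, its whole leaf clear in front of the knife (x of gauge in the frame of sill below -0.008 m and contact force between gauge and head below 0.05 N), for 0.2 s.
3. the knife is spun by hand and, let go, coasts freely touching nothing (all of step 2 and (velocity of joint knife above 1.5 rad/s or velocity of joint knife below -1.5 rad/s) and contact force between head and anything else below 0.05 N), for 0.4 s.
At the end, for the whole second after the job is handed in: The gap is left where the gauge just dragged (2.1 to 3.05 mm with the gauge out, as the knife is sprung); the gauge lies at rest and flat on the board table, its tip 8 to 100 mm in front of the knife and not touching it. The knife may still be coasting (all of step 2 and z of knife_low in the frame of sill between 0.0021 and 0.00305 m and x of gauge in the frame of sill above -0.1 m and z of gauge in the frame of sill between -0.002 and 0.003 m and angle between gauge's own z axis and vertical below 0.06 rad and linear speed of gauge below 0.02 m/s).
It fails at once if the gauge is crushed: nipped with more than 25 N (contact force between gauge and head above 25 N).
It fails at once if the circuit board or the brush on the board table is moved more than 30 mm (distance of any of board, brush from where it was at the start of the episode above 0.03 m).
It fails at once if a thing on the bench is moved more than 30 mm (distance of any of tweezers, solder, flask, flask2, driver, jar from where it was at the start of the episode above 0.03 m).
It also fails if it takes over 72 s, if anything falls off the work surface, if the arm or the gripper's body presses on something with over 40 N, if the wrist force passes 120 N, or if a joint passes its speed limit or range.

## Working session

There is one attempt and no reset: what is moved stays moved. The work goes in short steps, Python scripts to look and compute and a tool call to move; the robot and the scene stay as the last step left them, time stands still between calls to the robot, and variables do not carry over. Pictures are saved under pics/ and viewed, at most 10 in all, crops included, and the job is handed in when it is done.

Besides the shell and the picture viewer there is one more tool, called as a command line: name --pt "numbers of a row" for each row, then --argument value for the rest. move_arm: Moves the arm, as the interface text tells. Its arguments: {"type":"object","properties":{"translation":{"type":"array","items":{"type":"array","items":{"type":"number"}}},"yaw":{"type":"array","items":{"type":"number"}},"hand":{"type":"number"}},"required":["translation","yaw"]}

```bash
mkdir -p pics; python3 - <<'E'
from bench import robot
import cv2,numpy as np
for n in ["scene","top"]:
    s=robot.snapshot(n); cv2.imwrite(f"pics/{n}0.png",s["color"][:,:,::-1]); np.savez(f"{n}0.npz",**s)
    print(n,s["eye"],s["camera_matrix"].tolist(),s["rotation"].tolist())
st=robot.state();print(st["time"],st["eef_pos"],st["tcp_rot"],st["force"],st["width"])
E
```

```text
scene [1078.57906999 -492.48038511 1347.82474651] [[545.4233380156004, 0.0, 325.4744038662914], [0.0, 545.4233380156004, 238.7036305347725], [0.0, 0.0, 1.0]] [-2.3266020615322436, -1.098758064228952, 0.3554975936247629]
top [ 224.66983312    5.8012269  1391.04585898] [[528.0865832668127, 0.0, 314.9391050023648], [0.0, 528.0865832668127, 243.75414983332058], [0.0, 0.0, 1.0]] [-2.159298952674288, 2.1094961388108655, -0.1890610238491639]
0.1 [ 176.51385152 -650.88807082  256.54193805] [-3.11211821e+00 -4.14486199e-01  3.47890026e-04] [ 0.43559963  0.35441641 -0.40367601] 88.1888086370454
```

View pics/scene0.png

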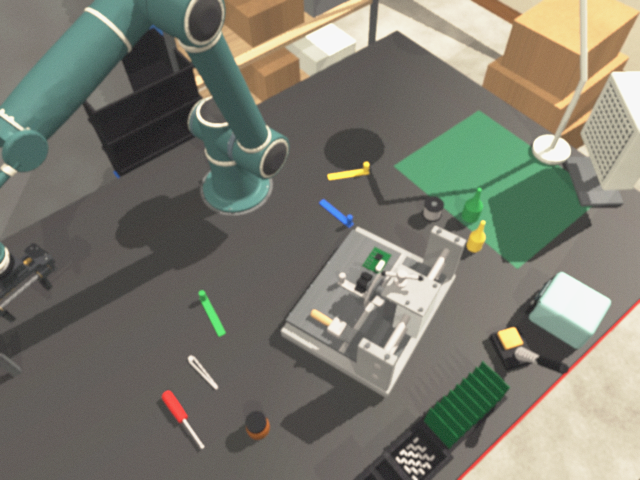

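View pics/top0.png

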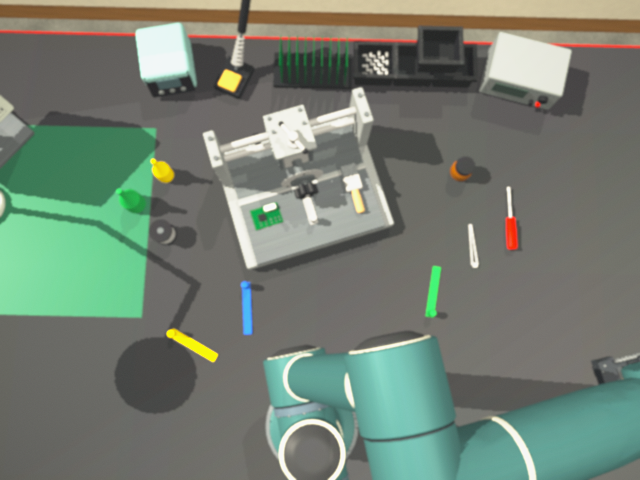

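The scene view shows the separator around (375,310). The top view shows it around (300,180), with the plain steel gauge's leaf and knob near (310,210) and the T-bar near (290,132). The look-alikes are blue at top (247,307), yellow (192,345) and green (433,292). None of them is in the gap, and the steel one is. I'll confirm that in an enlarged crop.

```bash
python3 - <<'E'
import cv2,numpy as np
a=cv2.imread("pics/top0.png")[95:235,235:345]; b=cv2.imread("pics/scene0.png")[240:350,320:450]
a=cv2.resize(a,None,fx=4,fy=4,interpolation=2);b=cv2.resize(b,None,fx=2.7,fy=2.7,interpolation=2)
c=np.zeros((600,800,3),np.uint8);c[:560,:440]=a;c[:b.shape[0],445:445+b.shape[1]]=b[:,:355]
cv2.imwrite("pics/crop0.png",c)
E
```

```text
(no output)
```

View pics/crop0.png

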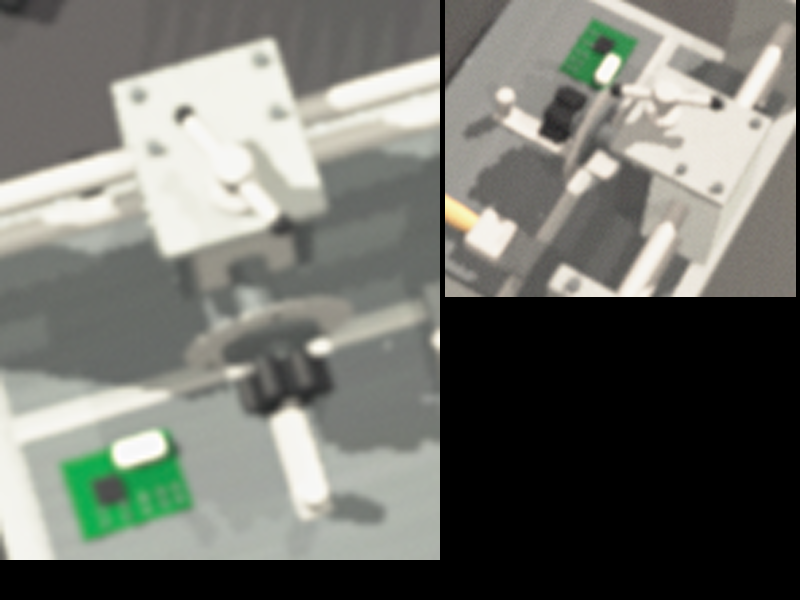

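The crop confirms a plain steel gauge under the knife, with its knob at crop-left (315,500) and crop-right (503,98). The T-bar's black balls are at (184,114) and (283,225) on the left and at (615,90) and (717,103) on the right. The star nut is at (285,378).

```bash
cat > h.py <<'E'
import numpy as np,cv2
from scipy.spatial.transform import Rotation as R
def ray(s,p):
    M=s["rotation"]; M=M if np.shape(M)==(3,3) else R.from_rotvec(M).as_matrix()
    d=M@np.linalg.solve(s["camera_matrix"],[p[0],p[1],1]); return np.array(s["eye"]),d/np.linalg.norm(d)
def onz(s,p,z):
    e,d=ray(s,p); return e+d*(z-e[2])/d[2]
def tri(s1,p1,s2,p2):
    A=np.zeros((3,3));b=np.zeros(3);r=[ray(s1,p1),ray(s2,p2)]
    for e,d in r: P=np.eye(3)-np.outer(d,d);A+=P;b+=P@e
    x=np.linalg.solve(A,b); return x,[np.linalg.norm((np.eye(3)-np.outer(d,d))@(x-e)) for e,d in r]
E
python3 - <<'E'
from h import *
T=np.load("top0.npz");S=np.load("scene0.npz")
t=lambda x,y:(235+(x-1.5)/4,95+(y-1.5)/4); s=lambda x,y:(320+(x-445)/2.7-.3,240+y/2.7-.3)
np.set_printoptions(precision=1,suppress=True)
for n,a,b,z in [("b1",(184,114),(615,90),238),("b2",(283,225),(717,103),238),("knobtop",(315,490),(503,93),96)]:
    print(n,onz(T,t(*a),z),onz(S,s(*b),z),tri(T,t(*a),S,s(*b)))
# sill line/nut
print("nut",onz(T,t(285,378),115), onz(S,s(563,113),115),tri(T,t(285,378),S,s(563,113)))
# base front edge corners (top pic), bench-ish height 40
for p in [(248,266),(392,224)]: print(onz(T,p,40))
st_d=np.array([0,0,1]);print(R.from_rotvec([-3.11211821e+00,-4.14486199e-01,0]).as_matrix())
E
```

```text
b1 [704.3  87.1 238. ] [638.2  30.9 238. ] (array([667.1,  50. , 278.2]), [np.float64(38.64602924774721), np.float64(38.646029247747194)])
b2 [638.8  28.4 238. ] [704.7  90.5 238. ] (array([675.3,  63.2, 215.1]), [np.float64(43.390944247575), np.float64(43.390944247575256)])
knobtop [516.3   6.6  96. ] [513.8  10.1  96. ] (array([515.6,   7.3, 100.9]), [np.float64(0.8948875092924183), np.float64(0.8948875092923558)])
nut [583.1  26.9 115. ] [576.5  32.6 115. ] (array([580.5,  27.4, 125.6]), [np.float64(0.7571162880763285), np.float64(0.757116288076244)])
[396.  171.9  40. ]
[ 515.5 -199.5   40. ]
[[ 1.   0.3 -0. ]
 [ 0.3 -1.   0. ]
 [ 0.  -0.  -1. ]]
```

```bash
cat > go.py <<'E'
# usage: go.py x y z theta_deg [frac]  -> shift in tool axes (m), yaw (deg) from present pose
import sys; from h import *
from bench import robot
st=robot.state(); M=R.from_rotvec(st["tcp_rot"]).as_matrix(); th=np.degrees(np.arctan2(M[1,0],M[0,0]))
x,y,z,t=map(float,sys.argv[1:5])
print("t",round(st["time"],2),"pos",np.round(st["eef_pos"],1),"th",round(th,1),"F",np.round(st["force"],2),"w",round(st["width"],1),"q6",round(st["q"][5],2))
print("shift",np.round(M.T@(np.array([x,y,z])-st["eef_pos"])/1000,4),"yaw",round(-((t-th+180)%360-180),1))
E
python3 go.py 671.5 59.2 290 176
```

```text
t 0.1 pos [ 176.5 -650.9  256.5] th 15.2 F [ 0.44  0.35 -0.4 ] w 88.2 q6 -0.04
shift [ 0.6636 -0.5559 -0.0323] yaw -160.8
```

move_arm --pt "0.04 -0.035 -0.033" --pt "0.085 -0.07 -0.033" --pt "0.13 -0.107 -0.033" --pt "0.175 -0.145 -0.033" --pt "0.22 -0.183 -0.033" --yaw '[-10.5, -21, -31.5, -42, -52.5]' --hand 0.044

```text
time: 0.72
eef_pos: [341.7, -415.4, 290.3]
tcp_rot: [-2.604, -1.756, -0.0]
force: [0.2, -0.1, -0.3]
width: 44.5
gripper_force: 0.0
```

```bash
python3 go.py 671.5 59.2 290 176
```

```text
t 0.72 pos [ 341.7 -415.4  290.3] th 68.0 F [ 0.24 -0.09 -0.29] w 44.5 q6 -0.54
shift [5.636e-01 1.279e-01 5.000e-04] yaw -108.0
```

move_arm --pt "0.056 0.013 0" --pt "0.112 0.026 0" --pt "0.168 0.038 0" --pt "0.225 0.051 0" --pt "0.282 0.064 0" --yaw '[-10.6, -21.2, -31.8, -42.4, -53]'

```text
time: 1.35
eef_pos: [508.0, -178.9, 290.4]
tcp_rot: [-1.546, -2.734, 0.0]
force: [-0.1, -0.6, 0.6]
width: 44.0
gripper_force: 0.0
```

```bash
python3 go.py 671.5 59.2 290 176
```

```text
t 1.35 pos [ 508.  -178.9  290.4] th 121.0 F [-0.08 -0.57  0.6 ] w 44.0 q6 -0.93
shift [0.1198 0.2628 0.0004] yaw -55.0
```

move_arm --pt "0.024 0.053 0" --pt "0.048 0.105 0" --pt "0.072 0.158 0" --pt "0.096 0.21 0" --pt "0.12 0.263 0" --yaw '[-10.6, -21.2, -31.8, -42.4, -53]'

```text
time: 1.98
eef_pos: [673.0, 58.3, 290.1]
tcp_rot: [-0.163, -3.136, 0.0]
force: [0.4, -1.0, 0.0]
width: 44.3
gripper_force: 0.0
```

```bash
python3 - <<'E'
from bench import robot
import cv2,numpy as np
s=robot.snapshot("wrist");np.savez("w1.npz",**s);cv2.imwrite("pics/w1.png",s["color"][:,:,::-1])
E
python3 go.py 671.5 59.2 245 176
```

```text
t 2.02 pos [676.1  64.5 289.3] th 174.5 F [3.66 2.04 0.18] w 43.9 q6 -1.42
shift [ 0.0041 -0.0059  0.0443] yaw -1.5
```

View pics/w1.png

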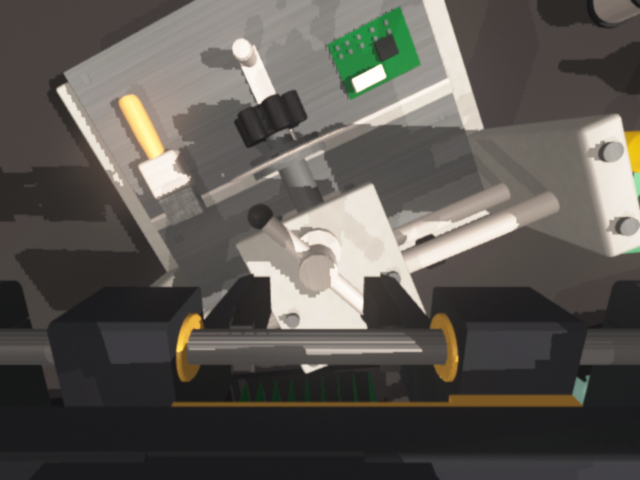

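The wrist view shows the hub top at (316,268), one black ball at (262,217), the gauge knob top at (241,46) and the star nut at (271,118).

```bash
python3 - <<'E'
from h import *
W=np.load("w1.npz");np.set_printoptions(precision=1,suppress=True)
print("eye",W["eye"])
for n,p,z in [("hub",(317,272),249),("ball",(262,217),238),("knob",(241,46),96),("nut",(271,118),117)]: print(n,onz(W,p,z))
E
python3 go.py 671.5 59.2 245 176
```

```text
eye [606.1  66.4 416.5]
hub [669.8  59.9 249. ]
ball [639.  33. 238.]
knob [514.6  10.3  96. ]
nut [577.4  30.4 117. ]
t 2.02 pos [676.1  64.5 289.3] th 174.5 F [3.66 2.04 0.18] w 43.9 q6 -1.42
shift [ 0.0041 -0.0059  0.0443] yaw -1.5
```

move_arm --pt "0 0 0" --pt "0 0 0" --pt "0 0 0.02" --pt "0 0 0.043" --pt "0 0 0.043" --yaw '[-4, -4, -4, -4, -4]'

```text
time: 2.65
eef_pos: [670.1, 55.9, 243.7]
tcp_rot: [-0.066, -3.134, 0.001]
force: [0.0, -0.1, -0.9]
width: 44.5
gripper_force: 0.0
```

```bash
python3 go.py 670.5 59.5 247 178
```

```text
t 2.65 pos [670.1  55.9 243.7] th 177.6 F [ 0.02 -0.08 -0.91] w 44.5 q6 -1.48
shift [-0.0003  0.0036 -0.0033] yaw -0.4
```

move_arm --pt "0 0.003 -0.002" --pt "0 0.003 -0.002" --pt "0 0.003 -0.002" --pt "0 0.003 -0.002" --pt "0 0.003 -0.002" --yaw '[10.6, 21.2, 31.8, 42.4, 53]'

```text
time: 3.28
eef_pos: [672.0, 59.3, 249.6]
tcp_rot: [-1.468, -2.777, 0.001]
force: [-0.0, -0.1, -2.3]
width: 44.2
gripper_force: 1.6
```

```bash
python3 - <<'E'
from bench import robot
import cv2,numpy as np
s=robot.snapshot("wrist");np.savez("w2.npz",**s);cv2.imwrite("pics/w2.png",s["color"][:,:,::-1])
E
python3 go.py 670.5 59.5 246 125
```

```text
t 3.33 pos [672.2  59.2 249.7] th 123.9 F [-0.63 -0.69 -0.19] w 43.8 q6 -0.54
shift [ 0.0012 -0.0013  0.0037] yaw -1.1
```

View pics/w2.png

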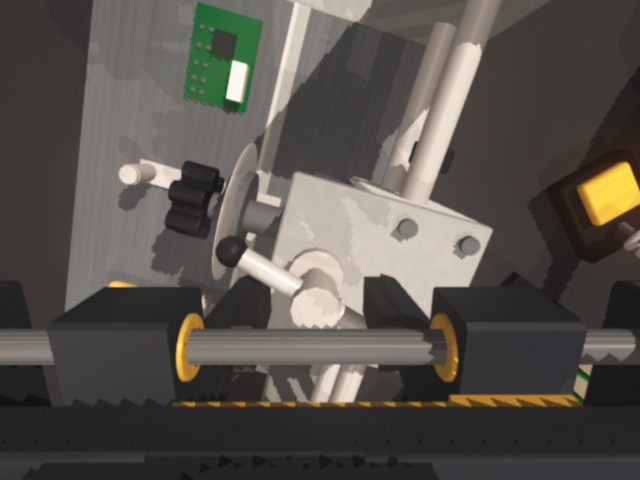

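The ball is now at (230,251) and the hub top at (317,305), so the bar is being pushed by the left finger.

```bash
python3 - <<'E'
from h import *
for f,b,h in [("w1.npz",(262,217),(317,272)),("w2.npz",(230,251),(317,306))]:
    W=np.load(f);B=onz(W,b,238);H=onz(W,h,249);d=(B-H)[:2];S=np.array([670.5,59.5]);e=B[:2]-S
    print(B,H,np.degrees(np.arctan2(*d[::-1])),np.degrees(np.arctan2(*e[::-1])))
E
```

```text
[639.04553176  32.95380202 238.        ] [669.79845114  59.93319954 249.        ] -138.73966920026407 -139.83709502936884
[627.19877873  58.96616572 238.        ] [670.02356853  63.17204614 249.        ] -174.3908921480583 -179.29367115151598
```

move_arm --pt "-0.001 0.0 0.003" --pt "-0.001 0.0 0.003" --pt "-0.001 0.0 0.003" --pt "-0.001 0.0 0.003" --pt "-0.001 0.0 0.003" --yaw '[10.6, 21.2, 31.8, 42.4, 53]'

```text
time: 3.95
eef_pos: [672.8, 57.8, 247.5]
tcp_rot: [2.55, 1.834, -0.001]
force: [-2.2, -1.7, 1.7]
width: 43.9
gripper_force: 1.8
```

move_arm --pt "0 0 0" --pt "0 0 0" --pt "0 0 0" --pt "0 0 0" --pt "0 0 0" --yaw '[10, 20, 30, 34, 34]'

```text
time: 4.58
eef_pos: [672.7, 58.1, 247.2]
tcp_rot: [2.972, 1.017, -0.001]
force: [-2.0, -1.9, 1.6]
width: 44.0
gripper_force: 1.2
```

```bash
python3 go.py 515 8.5 290 18
```

```text
t 4.58 pos [672.7  58.1 247.2] th 37.8 F [-1.97 -1.91  1.65] w 44.0 q6 0.96
shift [-0.1551 -0.0575 -0.0427] yaw 19.8
```

move_arm --pt "0 0 -0.005" --pt "0 0 -0.045" --pt "-0.053 -0.02 -0.045" --pt "-0.106 -0.04 -0.045" --pt "-0.155 -0.058 -0.045" --yaw '[-4, -4, 5, 14, 20]'

```text
time: 5.2
eef_pos: [513.8, 9.7, 292.1]
tcp_rot: [3.104, 0.481, 0.003]
force: [0.5, -0.4, 0.4]
width: 43.9
gripper_force: 0.0
```

```bash
python3 - <<'E'
from bench import robot
import cv2,numpy as np
from h import *
s=robot.snapshot("wrist");np.savez("w3.npz",**s);cv2.imwrite("pics/w3.png",s["color"][:,:,::-1])
E
python3 go.py 515 8.5 94 18
```

```text
t 5.25 pos [507.5   8.5 290.8] th 17.4 F [-6.51 -0.25 -0.67] w 44.2 q6 1.24
shift [0.0083 0.0024 0.1967] yaw -0.6
```

View pics/w3.png

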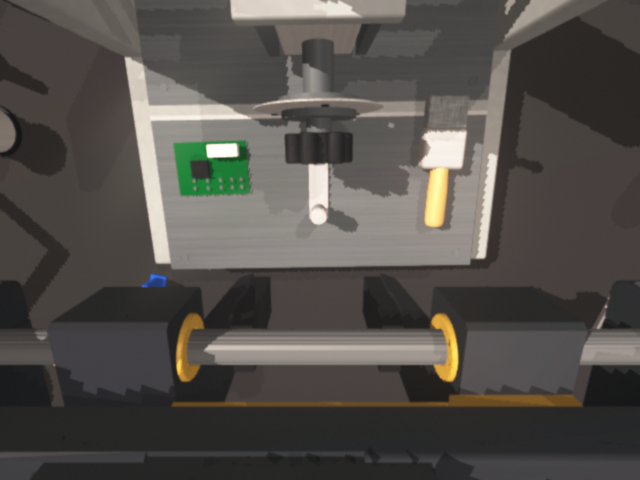

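The knob top is at (319,214), centred between the fingers and well aligned. The board and brush are to either side.

```bash
python3 - <<'E'
from h import *
W=np.load("w3.npz")
print(onz(W,(319,214),96),onz(W,(318,147),130), W["eye"])
for p in [(172,268),(468,263),(152,120),(490,112)]: print(onz(W,p,57))
E
python3 go.py 514 9 94 18
```

```text
[518.61311706   9.92410882  96.        ] [578.74216088  30.27157278 130.        ] [577.2383161   31.04812899 418.54638739]
[400.00659477 149.63405903  57.        ]
[ 508.86393569 -173.0785155    57.        ]
[553.01314179 200.63107117  57.        ]
[ 665.08785899 -126.79417977   57.        ]
t 5.25 pos [507.5   8.5 290.8] th 17.4 F [-6.51 -0.25 -0.67] w 44.2 q6 1.24
shift [0.0075 0.0016 0.1967] yaw -0.6
```

move_arm --pt "0.002 0 0.05" --pt "0.002 0 0.1" --pt "0.002 0 0.145" --pt "0.002 0 0.18" --pt "0.002 0 0.197" --yaw '[0, 0, 0, 0, 0]'

```text
time: 5.88
eef_pos: [516.0, 10.7, 92.9]
tcp_rot: [-3.103, -0.485, 0.003]
force: [-0.7, 0.2, 0.2]
width: 44.1
gripper_force: 0.0
```

move_arm --pt "0 0 0" --pt "0 0 0" --pt "0 0 0" --yaw '[0, 0, 0]'

```text
time: 6.25
eef_pos: [518.4, 10.6, 96.5]
tcp_rot: [3.104, 0.483, 0.005]
force: [-0.2, -0.5, 0.7]
width: 43.9
gripper_force: 0.0
```

```bash
python3 go.py 516.5 9.2 95 18
```

```text
t 6.25 pos [518.4  10.6  96.5] th 17.7 F [-0.21 -0.55  0.71] w 43.9 q6 1.23
shift [-0.0023  0.0008  0.0015] yaw -0.3
```

move_arm --pt "0 0 0" --pt "0 0 0" --pt "0 0 0" --pt "0 0 0" --pt "0 0 0" --yaw '[0, 0, 0, 0, 0]' --hand 0.01

```text
time: 6.88
eef_pos: [517.0, 10.5, 94.9]
tcp_rot: [3.104, 0.483, 0.0]
force: [-0.9, -0.9, 2.3]
width: 14.9
gripper_force: 30.0
```

move_arm --pt "-0.001 0 0" --pt "-0.002 0 0" --pt "-0.003 0 0" --yaw '[0, 0, 0]'

```text
time: 7.25
eef_pos: [514.4, 9.8, 94.9]
tcp_rot: [3.104, 0.482, 0.001]
force: [1.4, 0.7, 1.9]
width: 15.3
gripper_force: 30.0
```

move_arm --pt "0.001 0 0" --pt "0.002 0 0" --pt "0.003 0 0" --yaw '[0, 0, 0]'

```text
time: 7.62
eef_pos: [515.2, 10.1, 94.9]
tcp_rot: [3.104, 0.483, -0.007]
force: [-5.6, -1.2, 8.0]
width: 15.0
gripper_force: 30.0
```

move_arm --pt "0 0 0" --pt "0 0 0" --pt "0 0 0" --yaw '[0, 0, 0]'

```text
time: 8.0
eef_pos: [515.3, 10.2, 94.8]
tcp_rot: [3.104, 0.483, -0.006]
force: [-4.5, -2.3, 7.1]
width: 15.0
gripper_force: 30.0
```

move_arm --pt "-0.001 0 0" --pt "-0.002 0 0" --pt "-0.003 0 0" --pt "-0.004 0 0" --yaw '[0, 0, 0, 0]'

```text
time: 8.5
eef_pos: [513.6, 9.4, 94.9]
tcp_rot: [3.104, 0.483, 0.002]
force: [2.2, 0.5, 2.0]
width: 15.3
gripper_force: 30.0
```

move_arm --pt "0 0 0" --pt "0 0 0" --pt "0 0 -0.04" --pt "0 0 -0.1" --pt "0 0 -0.16" --yaw '[0, 0, 0, 0, 0]' --hand 0.044

```text
time: 9.12
eef_pos: [511.9, 9.3, 255.3]
tcp_rot: [-3.104, -0.482, 0.004]
force: [0.7, 0.5, 0.2]
width: 43.9
gripper_force: 0.0
```

```bash
python3 go.py 670.5 59.5 290 50
```

```text
t 9.12 pos [511.9   9.3 255.3] th 17.7 F [0.69 0.49 0.2 ] w 43.9 q6 1.23
shift [ 0.1662  0.0003 -0.0352] yaw -32.3
```

move_arm --pt "0.02 0 -0.035" --pt "0.07 0 -0.035" --pt "0.12 0 -0.035" --pt "0.165 0 -0.035" --pt "0.165 0 -0.035" --yaw '[-6, -14, -22, -32, -32]'

```text
time: 9.75
eef_pos: [671.6, 60.2, 287.3]
tcp_rot: [-2.849, -1.321, 0.004]
force: [-0.5, -0.3, -1.0]
width: 44.1
gripper_force: 0.0
```

```bash
python3 - <<'E'
from bench import robot
import cv2,numpy as np
from h import *
s=robot.snapshot("wrist");np.savez("w4.npz",**s);cv2.imwrite("pics/w4.png",s["color"][:,:,::-1])
E
python3 go.py 670.5 59.5 246 50
```

```text
t 9.8 pos [670.2  59.7 287.7] th 49.6 F [-0.71  1.59 -0.84] w 43.6 q6 0.76
shift [0.0001 0.0005 0.0417] yaw -0.4
```

View pics/w4.png

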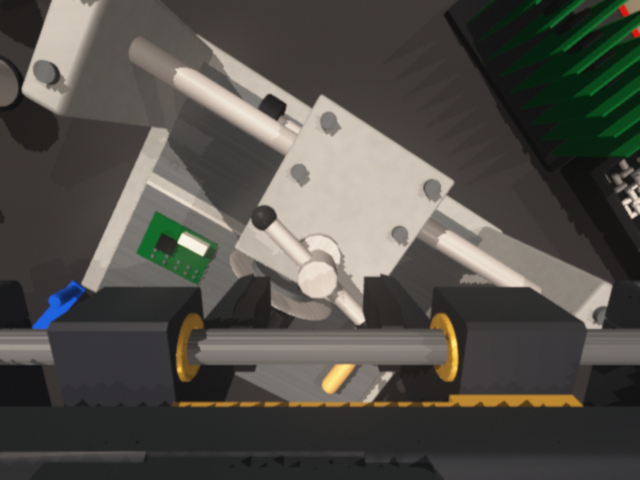

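The ball is at (264,217) and the hub at (318,275), so the bar lags the finger line by about 43°, as planned. I'll descend and turn.

move_arm --pt "0 0 0.02" --pt "0 0 0.041" --pt "0 0 0.041" --pt "0 0 0.041" --pt "0 0 0.041" --yaw '[0, 0, 5, 15, 25]'

```text
time: 10.42
eef_pos: [669.4, 59.2, 246.6]
tcp_rot: [-3.071, -0.661, 0.001]
force: [2.6, 0.9, -1.2]
width: 43.9
gripper_force: 1.5
```

move_arm --pt "0 0 0" --pt "0 0 0" --pt "0 0 0" --pt "0 0 0" --pt "0 0 0" --yaw '[10, 20, 30, 40, 50]'

```text
time: 11.05
eef_pos: [669.8, 58.7, 247.2]
tcp_rot: [3.062, -0.699, 0.001]
force: [3.3, -0.9, -1.1]
width: 44.0
gripper_force: 1.5
```

move_arm --pt "0 0 0" --pt "0 0 0" --pt "0 0 0" --pt "0 0 0" --yaw '[10, 20, 20, 20]'

```text
time: 11.55
eef_pos: [669.2, 59.2, 247.8]
tcp_rot: [2.9, -1.207, -0.002]
force: [-0.2, -0.4, -0.1]
width: 43.7
gripper_force: 0.1
```

```bash
python3 go.py 512.5 9 290 18
```

```text
t 11.55 pos [669.2  59.2 247.8] th -45.2 F [-0.23 -0.4  -0.14] w 43.7 q6 2.41
shift [-0.0749  0.1467 -0.0419] yaw -63.2
```

move_arm --pt "0 0 -0.02" --pt "0 0 -0.042" --pt "-0.025 0.049 -0.042" --pt "-0.05 0.098 -0.042" --pt "-0.075 0.147 -0.042" --yaw '[-5, -15, -26, -36, -46.5]'

```text
time: 12.18
eef_pos: [511.1, 9.1, 290.2]
tcp_rot: [3.141, 0.045, -0.001]
force: [-0.1, -0.1, 1.1]
width: 43.7
gripper_force: 0.0
```

```bash
python3 go.py 514 9.5 96 18
```

```text
t 12.18 pos [511.1   9.1 290.2] th 1.7 F [-0.14 -0.09  1.11] w 43.7 q6 1.51
shift [ 0.0031 -0.0003  0.1942] yaw -16.3
```

move_arm --pt "0.002 0 0.05" --pt "0.002 0 0.1" --pt "0.002 0 0.145" --pt "0.002 0 0.18" --pt "0.002 0 0.193" --yaw '[-8, -16.5, -16.5, -16.5, -16.5]'

```text
time: 12.8
eef_pos: [512.7, 9.6, 95.1]
tcp_rot: [-3.103, -0.485, 0.008]
force: [0.5, -0.2, 0.1]
width: 44.0
gripper_force: 0.0
```

move_arm --pt "0 0 0" --pt "0 0 0" --pt "0 0 0" --pt "0 0 0" --yaw '[0, 0, 0, 0]'

```text
time: 13.3
eef_pos: [515.8, 9.5, 98.8]
tcp_rot: [3.104, 0.483, 0.003]
force: [-0.8, 0.2, 0.5]
width: 43.8
gripper_force: 0.0
```

move_arm --pt "0 0 0" --pt "0 0 0" --pt "0 0 0" --pt "0 0 0" --yaw '[0, 0, 0, 0]' --hand 0.01

```text
time: 13.8
eef_pos: [514.9, 9.6, 97.7]
tcp_rot: [-3.104, -0.483, 0.0]
force: [-0.6, 0.3, 1.0]
width: 15.0
gripper_force: 30.0
```

move_arm --pt "-0.001 0 0" --pt "-0.002 0 0" --pt "-0.003 0 0" --pt "-0.003 0 0" --yaw '[0, 0, 0, 0]'

```text
time: 14.3
eef_pos: [514.8, 9.1, 98.3]
tcp_rot: [3.104, 0.482, 0.01]
force: [8.7, 3.6, -5.8]
width: 14.9
gripper_force: 30.0
```

move_arm --pt "-0.001 0 0" --pt "-0.001 0 0" --pt "-0.001 0 0" --yaw '[0, 0, 0]'

```text
time: 14.68
eef_pos: [514.7, 8.9, 98.6]
tcp_rot: [3.104, 0.482, 0.012]
force: [9.5, 3.3, -5.8]
width: 15.1
gripper_force: 30.0
```

move_arm --pt "-0.001 0 0" --pt "-0.001 0 0" --pt "-0.001 0 0" --yaw '[0, 0, 0]'

```text
time: 15.05
eef_pos: [514.3, 8.7, 98.8]
tcp_rot: [3.104, 0.482, 0.014]
force: [11.0, 3.8, -7.2]
width: 14.8
gripper_force: 30.0
```

move_arm --pt "0 0 0.001" --pt "0 0 0.002" --pt "0 0 0.002" --pt "0 0 0.002" --yaw '[0, 0, 0, 0]'

```text
time: 15.55
eef_pos: [514.2, 8.6, 97.7]
tcp_rot: [3.104, 0.482, 0.013]
force: [7.4, 3.7, 0.4]
width: 15.3
gripper_force: 30.0
```

move_arm --pt "-0.001 0 0.0005" --pt "-0.002 0 0.001" --pt "-0.002 0 0.001" --yaw '[0, 0, 0]'

```text
time: 15.92
eef_pos: [514.1, 8.5, 97.7]
tcp_rot: [-3.104, -0.481, -0.02]
force: [10.2, 4.8, 0.5]
width: 15.2
gripper_force: 30.0
```

move_arm --pt "-0.001 0 0.0005" --pt "-0.002 0 0.001" --pt "-0.002 0 0.001" --yaw '[0, 0, 0]'

```text
time: 16.3
eef_pos: [513.9, 8.2, 97.7]
tcp_rot: [3.104, 0.481, 0.026]
force: [11.9, 7.0, 2.1]
width: 15.4
gripper_force: 30.0
```

move_arm --pt "-0.001 0 0.0005" --pt "-0.002 0 0.001" --pt "-0.002 0 0.001" --yaw '[0, 0, 0]'

```text
time: 16.68
eef_pos: [513.5, 7.7, 97.7]
tcp_rot: [3.104, 0.481, 0.031]
force: [14.5, 8.8, 4.2]
width: 14.9
gripper_force: 30.0
```

move_arm --pt "0.006 0 0" --pt "0.006 0 0" --pt "0.006 0 -0.04" --pt "0.006 0 -0.1" --pt "0.006 0 -0.16" --yaw '[0, 0, 0, 0, 0]' --hand 0.044

```text
time: 17.3
eef_pos: [508.4, 7.7, 252.6]
tcp_rot: [-3.104, -0.482, 0.007]
force: [1.9, 0.5, -0.2]
width: 44.1
gripper_force: 0.0
```

```bash
python3 go.py 670 60 290 59; python3 - <<'E'
from h import *
W=np.load("w4.npz");B=onz(W,(264,217),238);H=onz(W,(318,280),249);print(B,H)
for S in [(670.5,59.5),(670,60.5)]:
  e=B[:2]-S;print(np.degrees(np.arctan2(*e[::-1])))
E
```

```text
t 17.3 pos [508.4   7.7 252.6] th 17.7 F [ 1.89  0.45 -0.23] w 44.1 q6 1.23
shift [ 0.1697 -0.0009 -0.0381] yaw -41.3
[669.77240035 103.46537905 238.        ] [671.39231916  60.44084702 249.        ]
90.94812292414875
90.30350895481352
```

move_arm --pt "0.02 0 -0.038" --pt "0.07 0 -0.038" --pt "0.12 0 -0.038" --pt "0.168 0 -0.038" --pt "0.168 0 -0.038" --yaw '[-8, -18, -28, -38, -41]'

```text
time: 17.92
eef_pos: [671.5, 59.5, 287.3]
tcp_rot: [-2.734, -1.543, 0.007]
force: [-0.6, 0.0, -0.7]
width: 43.9
gripper_force: 0.0
```

```bash
python3 - <<'E'
from bench import robot
from h import *
s=robot.snapshot("wrist");np.savez("w5.npz",**s);cv2.imwrite("pics/w5.png",s["color"][:,:,::-1])
E
python3 go.py 670.5 60 247 59
```

```text
t 17.98 pos [670.3  59.1 287.7] th 58.9 F [ 0.48 -0.01  0.03] w 43.9 q6 0.59
shift [ 0.001  -0.0001  0.0407] yaw -0.1
```

View pics/w5.png

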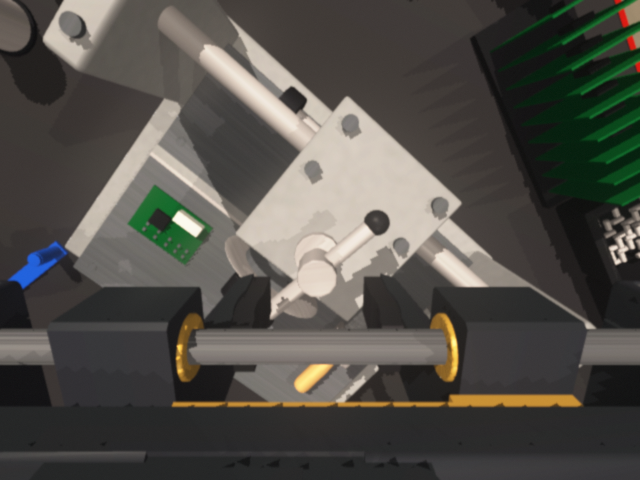

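The ball is at (376,222) and the hub at (317,277). The bar now lies on the other side, ready to be pushed anticlockwise.

```bash
python3 - <<'E'
from h import *
W=np.load("w5.npz");B=onz(W,(376,222),238);H=onz(W,(317,280),249);print(B,H)
for S in [(670.5,59.5),(670,60.5)]:
  e=B[:2]-S;print(np.degrees(np.arctan2(*e[::-1])))
E
```

```text
[713.09169473  68.48239992 238.        ] [670.86446831  60.01914434 249.        ]
11.908915571976816
10.494634839465213
```

move_arm --pt "0 0 0.0" --pt "0 0 0.02" --pt "0 0 0.041" --pt "0 0 0.041" --pt "0 0 0.041" --yaw '[4, 4, 4, -6, -16]'

```text
time: 18.6
eef_pos: [668.2, 58.5, 245.8]
tcp_rot: [-2.49, -1.911, 0.008]
force: [-0.7, -1.8, -1.5]
width: 44.1
gripper_force: 1.8
```

move_arm --pt "0 0 0.0" --pt "0 0 0" --pt "0 0 0" --pt "0 0 0" --pt "0 0 0" --yaw '[-10, -20, -30, -36, -36]'

```text
time: 19.23
eef_pos: [669.3, 58.1, 247.1]
tcp_rot: [-1.787, -2.581, 0.004]
force: [1.1, -2.0, -1.6]
width: 43.8
gripper_force: 1.0
```

```bash
python3 go.py 510.5 8 290 18
```

```text
t 19.23 pos [669.3  58.1 247.1] th 110.6 F [ 1.14 -2.02 -1.56] w 43.8 q6 -0.31
shift [ 0.0089 -0.1664 -0.0423] yaw 92.6
```

move_arm --pt "0 0 -0.02" --pt "0 0 -0.042" --pt "0.003 -0.055 -0.042" --pt "0.006 -0.11 -0.042" --pt "0.009 -0.165 -0.042" --yaw '[5, 15, 25.5, 36, 46.5]'

```text
time: 19.85
eef_pos: [510.6, 9.1, 290.7]
tcp_rot: [-2.667, -1.658, 0.001]
force: [0.5, -0.4, 0.0]
width: 44.3
gripper_force: 0.0
```

```bash
python3 go.py 512 9 97 18
```

```text
t 19.85 pos [510.6   9.1 290.7] th 63.7 F [ 0.49 -0.39  0.04] w 44.3 q6 0.43
shift [0.0005 0.0016 0.1937] yaw 45.7
```

move_arm --pt "0.001 0.002 0.03" --pt "0.001 0.002 0.08" --pt "0.001 0.002 0.13" --pt "0.001 0.002 0.17" --pt "0.001 0.002 0.192" --yaw '[10.5, 21, 31.5, 42, 45.5]'

```text
time: 20.48
eef_pos: [512.3, 9.6, 96.4]
tcp_rot: [-3.1, -0.501, 0.007]
force: [0.6, -0.1, 0.5]
width: 43.9
gripper_force: 0.0
```

move_arm --pt "0 0 0" --pt "0 0 0" --pt "0 0 0" --pt "0 0 0" --yaw '[0, 0, 0, 0]'

```text
time: 20.98
eef_pos: [515.9, 9.2, 101.0]
tcp_rot: [3.1, 0.51, 0.004]
force: [0.4, -0.4, -0.4]
width: 43.8
gripper_force: 0.0
```

move_arm --pt "0 0 0" --pt "0 0 0" --pt "0 0 0" --pt "0 0 0" --yaw '[0, 0, 0, 0]' --hand 0.01

```text
time: 21.48
eef_pos: [515.1, 9.1, 99.7]
tcp_rot: [3.1, 0.51, 0.0]
force: [0.0, -0.7, 0.6]
width: 15.2
gripper_force: 30.0
```

move_arm --pt "-0.001 0 0.0005" --pt "-0.002 0 0.001" --pt "-0.003 0 0.0015" --pt "-0.003 0 0.0015" --yaw '[0, 0, 0, 0]'

```text
time: 21.98
eef_pos: [514.9, 8.9, 99.8]
tcp_rot: [-3.1, -0.509, -0.01]
force: [4.6, 3.6, 3.1]
width: 15.1
gripper_force: 30.0
```

move_arm --pt "-0.001 0 0" --pt "-0.002 0 0" --pt "-0.003 0 0" --pt "-0.003 0 0" --yaw '[0, 0, 0, 0]'

```text
time: 22.48
eef_pos: [512.5, 7.6, 99.8]
tcp_rot: [3.099, 0.509, 0.011]
force: [6.5, 2.7, 1.8]
width: 14.8
gripper_force: 30.0
```

move_arm --pt "-0.001 0 0" --pt "-0.002 0 0" --pt "-0.003 0 0" --pt "-0.003 0 0" --yaw '[0, 0, 0, 0]'

```text
time: 22.98
eef_pos: [509.6, 6.6, 99.8]
tcp_rot: [3.099, 0.509, 0.011]
force: [6.7, 2.8, 1.7]
width: 14.9
gripper_force: 30.0
```

move_arm --pt "-0.008 0 0" --pt "-0.016 0 0" --pt "-0.024 0 0" --pt "-0.032 0 0" --pt "-0.038 0 0" --yaw '[0, 0, 0, 0, 0]'

```text
time: 23.6
eef_pos: [472.3, -6.0, 99.8]
tcp_rot: [3.099, 0.509, 0.007]
force: [4.9, 2.4, 10.2]
width: 14.7
gripper_force: 30.0
```

move_arm --pt "0 0 0" --pt "0 0 0" --pt "0 0 0" --yaw '[0, 0, 0]'

```text
time: 23.98
eef_pos: [472.1, -6.1, 99.7]
tcp_rot: [3.099, 0.509, 0.006]
force: [2.9, 0.5, 8.5]
width: 15.3
gripper_force: 30.0
```

```bash
python3 go.py 509.6 6.6 99.8 18.7
```

```text
t 23.98 pos [472.1  -6.1  99.7] th 18.7 F [2.87 0.47 8.55] w 15.3 q6 1.18
shift [0.0396 0.     0.0001] yaw -0.0
```

move_arm --pt "0 0 0" --pt "0 0 0" --pt "0 0 -0.03" --pt "0 0 -0.08" --pt "0 0 -0.11" --yaw '[0, 0, 0, 0, 0]' --hand 0.044

```text
time: 24.6
eef_pos: [470.2, -5.9, 209.5]
tcp_rot: [3.1, 0.51, -0.0]
force: [0.7, -0.7, 0.3]
width: 43.6
gripper_force: 0.0
```

```bash
python3 go.py 595 -26 205 18.7;python3 - <<'E'
from bench import robot
from h import *
s=robot.snapshot("wrist");np.savez("w6.npz",**s);cv2.imwrite("pics/w6.png",s["color"][:,:,::-1])
E
```

```text
t 24.6 pos [470.2  -5.9 209.5] th 18.7 F [ 0.72 -0.65  0.28] w 43.6 q6 1.18
shift [0.1118 0.0589 0.0045] yaw -0.0
```

View pics/w6.png

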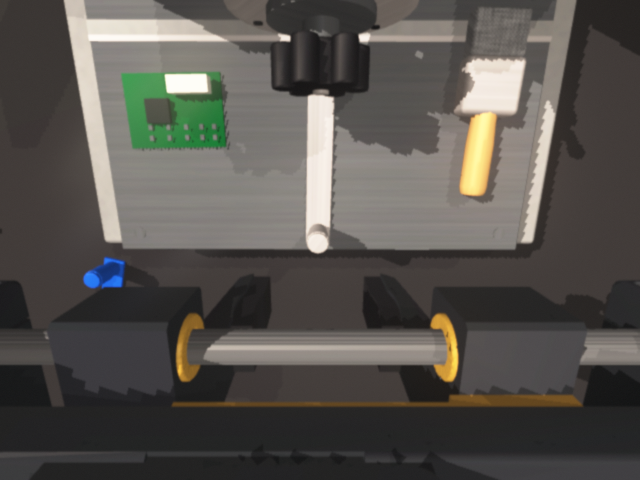

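The gauge lies flat and straight on the table, with its knob at (318,238) near the front edge. The nut is at (321,65), and the board and brush are undisturbed.

```bash
python3 - <<'E'
from h import *
W=np.load("w6.npz");k=onz(W,(318,236),96);n=onz(W,(321,44),140)
u=np.array([np.cos(.3264),np.sin(.3264)]);v=np.array([-u[1],u[0]]);K=np.array([608.7,39.3])
for p in (k,n,onz(W,(320,248),57),onz(W,(320,28),57)): print(p,u@(p[:2]-K),v@(p[:2]-K))
E
```

```text
[473.74831153  -4.6518229   96.        ] -141.9191133414571 1.638971198349374
[584.18942962  31.32416416 140.        ] -25.773813641573895 0.3042174689115287
[454.30773816 -13.2591825   57.        ] -163.09310052579076 -0.28061181133353585
[615.47633023  41.68346605  57.        ] 7.182781809107842 0.0848957514797335
```

move_arm --pt "0.03 0.02 -0.005" --pt "0.06 0.04 -0.005" --pt "0.09 0.059 -0.005" --pt "0.111 0.059 -0.005" --pt "0.111 0.059 -0.005" --yaw '[0, 0, 0, 0, 0]' --hand 0.0

```text
time: 25.28
eef_pos: [594.4, -26.1, 211.3]
tcp_rot: [-3.099, -0.51, 0.005]
force: [-0.9, 0.1, -0.2]
width: 0.5
gripper_force: 0.0
```

```bash
python3 go.py 595 -26 157 18.7
```

```text
t 25.27 pos [594.4 -26.1 211.3] th 18.7 F [-0.92  0.13 -0.15] w 0.5 q6 1.16
shift [0.0008 0.0001 0.0543] yaw -0.0
```

move_arm --pt "0 0 0.03" --pt "0 0 0.054" --pt "0 0 0.054" --pt "0 0 0.054" --yaw '[0, 0, 0, 0]'

```text
time: 25.78
eef_pos: [594.1, -26.3, 159.7]
tcp_rot: [3.1, 0.51, -0.0]
force: [0.5, -0.3, 0.5]
width: 0.4
gripper_force: 0.0
```

```bash
python3 go.py 595 -26 157 18.7
```

```text
t 25.77 pos [594.1 -26.3 159.7] th 18.7 F [ 0.49 -0.33  0.54] w 0.4 q6 1.16
shift [ 0.0009 -0.      0.0027] yaw -0.0
```

move_arm --pt "0 -0.005 0.003" --pt "0 -0.03 0.003" --pt "0 -0.06 0.003" --pt "0 -0.09 0.003" --pt "0 -0.125 0.003" --yaw '[0, 0, 0, 0, 0]'

```text
time: 26.4
eef_pos: [554.9, 93.1, 157.8]
tcp_rot: [3.1, 0.509, 0.004]
force: [0.6, 0.5, -0.3]
width: 0.5
gripper_force: 0.0
```

```bash
python3 - <<'E'
from bench import robot
from h import *
g=[cv2.cvtColor(robot.snapshot("wrist")["color"],cv2.COLOR_RGB2GRAY) for _ in range(4)]
np.save("g.npy",g)
# nut motion vs elsewhere
for a,b in zip(g,g[1:]): d=cv2.absdiff(a,b)>25; ys,xs=np.nonzero(d[:270]); print(d[:270].sum(), xs.mean() if len(xs) else 0, ys.mean() if len(ys) else 0)
print(robot.state()["eef_pos"],robot.state()["time"],robot.state()["force"])
cv2.imwrite("pics/w7.png",np.hstack([g[1],g[2]])[:300,::2])
E
```

```text
19153 406.66433456899705 129.85500965906124
8324 398.6453628063431 135.30490148966842
7184 395.5812917594655 125.91021714922049
[554.82383338  92.6491988  157.06834152] 26.6 [-0.55104375 -0.00704218 -0.12770313]
```

move_arm --pt "0 0 0" --pt "0 0 0" --pt "0 0 0" --pt "0 0 0" --pt "0 0 0" --yaw '[0, 0, 0, 0, 0]'

```text
time: 27.22
eef_pos: [554.5, 92.0, 156.1]
tcp_rot: [-3.1, -0.509, 0.0]
force: [0.2, 0.8, -0.2]
width: 0.2
gripper_force: 0.0
```

```bash
python3 - <<'E'
from bench import robot
from h import *
g=[robot.snapshot("wrist")["color"][:,:,::-1] for _ in range(3)]
for a,b in zip(g,g[1:]): d=(cv2.absdiff(a,b).max(2)>25)[:270]; ys,xs=np.nonzero(d); print(d.sum(), np.median(xs),np.median(ys),xs.std(),ys.std())
cv2.imwrite("pics/w8.png",np.vstack([g[0][:270],g[2][:270]]))
print(robot.state()["time"])
E
```

```text
469 415.0 249.0 52.45364395027909 53.14672351119456
510 420.5 251.0 54.91188201674142 49.041812853115765
27.375
```

View pics/w8.png

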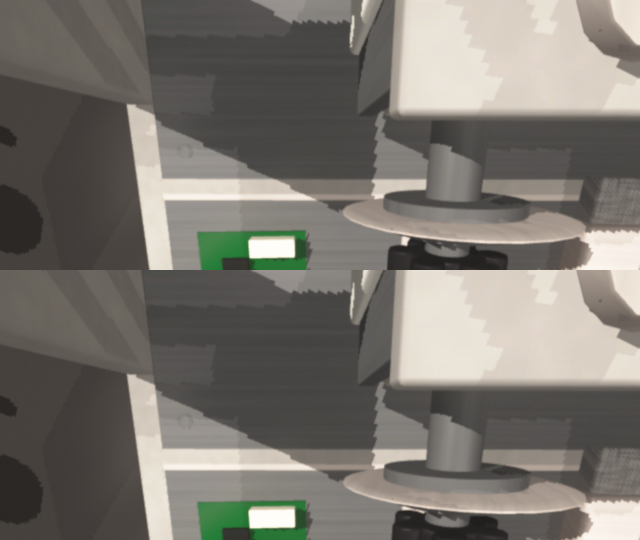

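The nut, at (450,250) in the upper frame and (450,525) in the lower, changes shape between frames while everything else stands still, so it's spinning. I'll estimate the rate from its 60° periodicity.

```bash
python3 - <<'E'
from bench import robot
from h import *
g=np.array([robot.snapshot("wrist")["color"][236:275,380:520].astype(float).mean(2) for _ in range(36)])
np.set_printoptions(precision=1,suppress=True,linewidth=200)
print(np.array([abs(x-g[0]).mean() for x in g])); print(robot.state()["time"])
print(np.array([abs(a-b).mean() for a,b in zip(g,g[1:])]))
E
```

```text
[ 0.   8.1 10.5  8.   1.9  7.7 10.4  9.2  4.2  4.9  8.6 10.5  9.4  5.3  2.9  6.8  9.5 10.4  9.7  6.8  3.2  3.7  6.7  8.8 10.3 10.3 10.   8.6  6.8  4.7  2.2  2.9  4.6  6.   7.3  8.2]
29.175
[8.1 8.9 7.7 8.  7.1 8.5 7.7 7.7 6.9 6.9 7.7 7.  7.2 6.3 5.7 6.8 6.7 6.  6.3 5.9 5.5 4.6 5.3 5.8 5.4 4.7 3.9 4.7 4.1 3.9 3.7 3.1 3.  3.  3. ]
```

The period was about 0.2 s per 60°, or about 5 rad/s, decaying freely with nothing touching it. The spin is good, so I'm handing in.

```bash
python3 -c "
from bench import robot
print(robot.hand_in())"
```

```text
the job is handed in; nothing more can be done
None
```

The job is handed in: the gap is set to an estimated 4.7 N nip from the drag felt on the gauge (I overshot to an estimated 12–14 N first and turned back), the gauge lies flat about 18 mm clear of the knife, and the knife coasted freely at about 5 rad/s. The hand-in gave no verdict.

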